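# Nip a freshly glued carton in the screw press

## Robot

A 6-joint arm with a two-finger parallel gripper is mounted at the origin on a cart in front of the work surface, level with it; the furniture and walls round the work are solid. World frame = base frame: x ahead of the robot, y to its left, z up, the work surface at z = 0. Lengths are in mm, angles in rad, forces in N, time in s.
With the tool pointing down it reaches from about 325 to 875 mm from the base axis. Payload 4.4 kg.
Tool frame: the origin (TCP) lies at the very end of the fingers, on their centre line; the grasp point (between the pads) lies 19 mm behind it; z points along the fingers, y is the line along which they close (so a half turn about z gives the same grasp; the last joint's range is limited). The gripper opens to 85 mm and grips with 20 to 120 N. Pads are 22 mm wide; open, the fingers measure 114 mm over their backs; the gripper's body (76 mm by 85 mm) begins 54 mm behind the grasp point. The pads swing forward as they close: fully open they stand 13 mm farther back than shut.
Start: joints at [-1.44, 0.207, 1.542, -0, 1.393, -0.15], TCP at [159.334, -552.485, 231.282] pointing down, gripper open.
Joint ranges: [-2.73, 2.73], [-0.86, 2.22], [0.23, 2.46], [-1.11, 4.25], [0.08, 2.63], [-2.82, 2.82]. Speed limits (rad/s): [2.79, 2.79, 3.14, 3.14, 3.14, 3.14].

## Interface

Orientations are given as a unit quaternion [w, x, y, z].
In Python, from cell import env gives the robot as it stands. The module is installed in compiled form; this text tells all that it offers.
- The arm moves only by the shell command python3 -m pendant 'ROWS' [FORCE]. ROWS is JSON, a list that holds one entry, the list of rows, each a list of 7 numbers: the shift along the world's x, y, z in cm, then the turn, a rotation vector about the world's x, y, z in degrees, then the opening, from -1 (shut) to 1 (fully open). A call has 1 to 20 rows; each row is the pose to reach, as a shift and turn from the pose commanded when the call began; what a row does not reach only later rows make up. A row lasts 1/10 s, in which the tool goes at most 50 mm and 8.59 degrees, less where a joint would pass 70% of its speed; a pose out of reach is approached as far as the arm can. A call with a gripper value outside its range is refused whole. The fingers move at their own pace and stop on an object; FORCE is the grip in N (left out, the last holds). Time passes only in rows, so rows that repeat a pose let the fingers close. It gives the time, the measured TCP pose, the force, the opening and the grip force at its end, in the units of the state.
- env.read_state(): the state, without advancing time (a new reading comes with each control period).
- env.camera(name): name is "scene" or "top" or "wrist"; returns (picture, depth): 384x512x3 uint8, red, green, blue; 384x512 float32, mm along the optical axis (not along the pixel's ray), 0 where there is no reading.
- env.calibration(name): a dict with "fx", "fy", "cx", "cy" (pixels), "rvec" (rotation vector, rad) and "tvec" (3), from world to camera coordinates, as OpenCV has them. Camera axes: x right, y down, z forward; pixel columns grow to the right and rows downward; lengths in mm; the calibration is good to about 2 mm. A picture is of the moment at which its call begins: read the wrist's pose just before it. calibration takes no time and is no camera call; for the wrist camera it gives the pose at the moment of the call.
- env.hand_in(): hands the job in; it is judged then, once.
The state is a dict: "time": time; "qpos": joint angles; "dq": joint speeds; "tau": joint torques, N m; "tcp_pos": TCP position; "tcp_rot": TCP orientation; "force": force on the tool from outside, world axes, zero at the start; "moment": the same for the moment, N m; "opening": finger opening in mm; "gripper_force": force on a finger pad.
Only numpy, scipy, OpenCV 4.12 (cv2) and the standard library are available. Lean on these libraries where they do the work, as an engineer would, in place of code of your own. Each camera call takes 0.05 s, during which the arm holds its last target. There are 200 camera calls.

## Task

Push the green carton along the board of the small green screw press until its far end rests against the column, then wind the T-handle down clockwise, half turn by half turn, until the sprung foot presses on the carton with about 60 newtons: at least 30 so that the glued flap holds, never above 95, which crushes it. Push the carton gently, leave the glue stick, the can and the marker alone, and let go at the end with the carton still clamped.

Things in the scene. Friction and masses are not known exactly. Their poses are not given: they have to be found in the camera images.
- press: Fixed green C-frame screw press. Origin: on the bench under the vertical screw axis; own x points from its open front to its column, z up. Base plate x -155 to +80, y +-65, 14 mm high. Column: x +35 to +77, 70 wide, 150 high. Arm over the carton: 46 wide, from the column to x = -23 mm, underside at 118, top at 155 mm.
- stop (a point): Middle of the column's front face, the stop for the carton, at x = +35 mm, z = 45 mm in the press's frame. In front of it lies a grey board, 88 mm wide, from x = -153 to +32, with aluminium ribs 8 mm high and 76 mm apart along its sides that guide the carton. The board's top is 20 to 28 mm above the bench, differently each time.
- carton: Loose green carton, 70 x 110 x 45 mm (own x, y, z), 0.1 to 0.21 kg. Origin: centre of its underside. It lies on the board between the ribs, its 110 mm length along the press's x, its far end 25 to 40 mm short of the column. Home, its far end touches the column: origin at x = -20 mm and near end at x = -75 mm in the press's frame.
- handle (a joint): Angle of the T-handle (rad), grows clockwise seen from above = winding down; starts at 0 to 0.9. Handle, spindle and foot sink 24 mm a turn (3.82 mm per rad). At 0 the foot's face is 90 mm above the bench. Turning takes 0.43 N m of friction all along, plus 0.00382 N m for every newton of foot force (60 N: 0.23 N m more). It stays where it is left.
- red_end (a point): Centre of the red ball (20 mm) at one end of the T-handle's bar, 70 mm from the screw axis. The bar is round steel, 12 mm thick, level, 225 mm above the bench at handle angle 0, sinking with it; free to grasp 18 to 58 mm from the axis on either side. At the start it lies within 0.45 rad of the press's y. Hub in its middle: 30 mm wide, 30 high.
- black_end (a point): Centre of the black ball at the other end of the bar, 70 mm from the axis.
- foot: Round steel foot, 52 mm in diameter, on the screw axis; it does not turn. Origin: centre of its lower face. It hangs on a spring of 25 N per mm under the spindle with 6 mm of travel, so that the force grows by some 80 N per rad of the handle after first touch.
- glue: Loose glue stick with a red cap, 27 mm in diameter, 96 mm high, standing left of the press. Origin: centre of its underside.
- drink_can: Loose orange drink can, 53 mm in diameter, 133 mm high, standing right of the press. Origin: centre of its underside.
- marker: Loose blue and white marker, 17 x 130 x 18 mm, lying right of the press. Origin: centre of its underside.

How it is judged (in metres and radians):
On the way, in this order (a step that is already met when the one before it is completed fails the run):
1. the carton is pushed home against the column while the foot is still clear of it (x of carton in the frame of press above -0.0235 m and contact force between foot and carton below 0.5 N), for 0.2 s.
2. the foot presses on the carton with 30 to 95 N (contact force between foot and carton between 30 and 95 N), for 0.2 s.
At the end, for the whole second after the job is handed in: the carton's far end within 4.5 mm of the column, the foot pressing on it with 30 to 95 N, handle and carton at rest (all of step 2 and x of carton in the frame of press above -0.0245 m and velocity of joint handle between -0.05 and 0.05 rad/s and linear speed of carton below 0.01 m/s); the robot touches nothing.
It fails at once if the foot presses on the carton with more than 95 N (contact force between foot and carton above 95 N).
It fails at once if the robot pushes the carton with more than 40 N (contact force between the fingers and carton above 40 N).
It fails at once if the glue stick is moved more than 30 mm (distance of glue from where it was at the start of the episode above 0.03 m).
It fails at once if the can is moved more than 30 mm (distance of drink_can from where it was at the start of the episode above 0.03 m).
It fails at once if the marker is moved more than 30 mm (distance of marker from where it was at the start of the episode above 0.03 m).
It also fails if it takes over 72 s, if anything falls off the work surface, if the arm or the gripper's body presses on something with over 40 N, if the wrist force passes 120 N, or if a joint passes its speed limit or range.

## Working session

There is one attempt and no reset: what is moved stays moved. The work goes in short steps, Python scripts to look and compute and a shell command to move; the robot and the scene stay as the last step left them, time stands still between calls to the robot, and variables do not carry over. Pictures are saved under pics/ and viewed, at most 10 in all, crops included, and the job is handed in when it is done.

```bash
mkdir -p pics; cat > h.py <<'E'
import numpy as np, cv2
from cell import env
def cal(n):
    c=env.calibration(n); K=np.array([[c['fx'],0,c['cx']],[0,c['fy'],c['cy']],[0,0,1.]])
    R=cv2.Rodrigues(np.array(c['rvec'],float))[0]; t=np.array(c['tvec'],float).ravel(); return K,R,t
def cloud(n):
    K,R,t=cal(n); im,d=env.camera(n); v,u=np.mgrid[:384,:512]
    r=np.stack([(u-K[0,2])/K[0,0],(v-K[1,2])/K[1,1],np.ones(u.shape)],-1)*d[...,None]
    return im,d,(r-t)@R
E
python3 - <<'E'
from h import *
ims=[]
for n in ['scene','top']:
    im,d,P=cloud(n); np.savez(n+'.npz',im=im,d=d,P=P); 
    cv2.imwrite(f'pics/{n}.png',cv2.resize(im[...,::-1],(768,576)))
    K,R,t=cal(n); print(n,-R.T@t,R[2])
s=env.read_state();print(s)
E
```

```text
scene [ 97.18973494 548.10392929 921.12881996] [ 0.46545019 -0.48273081 -0.74184033]
top [ 464.27820127   44.68538982 1008.08955441] [ 0.14616558 -0.01038162 -0.98920566]
{'time': 0.1, 'qpos': array([-1.44052649e+00,  2.07339674e-01,  1.54284134e+00, -2.17206028e-05,
        1.39352244e+00, -1.50520779e-01]), 'dq': array([ 5.30163801e-04, -6.62597384e-04, -3.30940470e-03, -2.37377703e-06,
        1.46599969e-03, -1.28865875e-03]), 'tau': array([-3.89652905e-04, -3.84090865e+01, -2.92548341e+01, -2.56393387e-04,
        4.84424017e-03, -1.17004424e-05]), 'tcp_pos': array([ 159.22000809, -551.78397138,  230.22477064]), 'tcp_rot': array([-1.05545674e-03,  9.90159935e-01,  1.39936372e-01, -1.25766336e-09]), 'force': array([ 0.57983248, -0.06849882, -0.056491  ]), 'moment': array([-0.05014601,  0.03900539, -0.03417709]), 'gripper_force': 0.0, 'opening': 85.30282957579203}
```

View pics/scene.png

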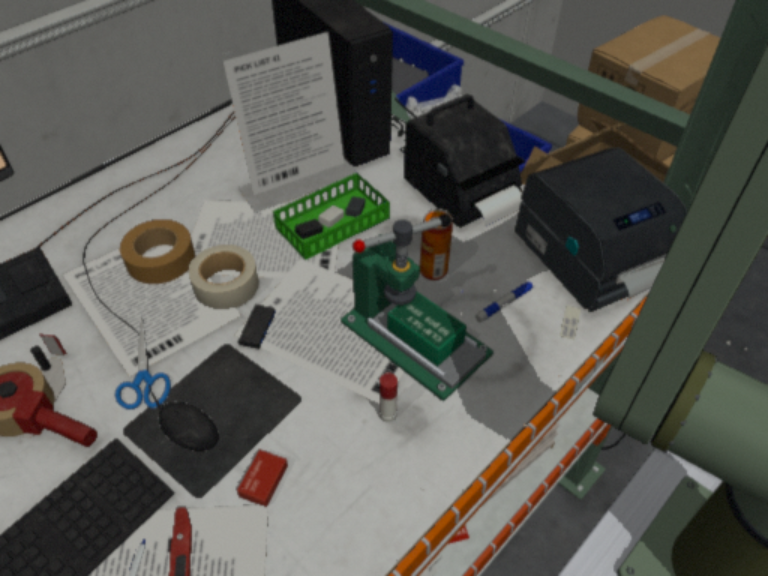

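View pics/top.png

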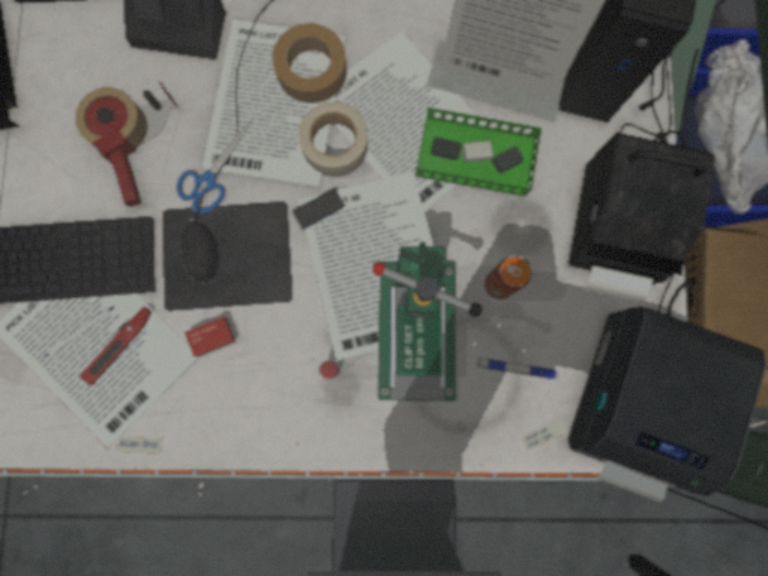

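The scene view shows the press with its carton at (430,325), the can at (435,245), the marker at (505,300) and the glue stick at (388,398). In the top view the column points up (+x), the red ball is at (378,268), the black ball at (476,310), and the base spans (378..456, 260..400).

```bash
cat > m.py <<'E'
from h import *
def mask(im,lo,hi,box=None):
    h=cv2.cvtColor(im,cv2.COLOR_RGB2HSV); m=cv2.inRange(h,np.array(lo),np.array(hi))>0
    if box is not None:
        b=np.zeros_like(m); b[box[1]:box[3],box[0]:box[2]]=1; m&=b
    return m
z=np.load('top.npz'); im,d,P=z['im'],z['d'],z['P']
K,R,t=cal('top'); C=-R.T@t
def ray(u,v,zz):
    r=R.T@np.array([(u-K[0,2])/K[0,0],(v-K[1,2])/K[1,1],1]); return C+r*(zz-C[2])/r[2]
box=(248,155,312,272)
g=mask(im,(60,60,20),(95,255,255),box)&(d>0)
def rect(m,n):
    p=P[m]; r=cv2.minAreaRect(p[:,:2].astype(np.float32)); print(n,m.sum(),np.round(r[0],1),np.round(r[1],1),round(r[2],1),'z',np.round(np.percentile(p[:,2],[5,50,95]),1)); return r
h,e=np.histogram(P[g][:,2],bins=np.arange(-10,260,5)); print([(int(a),int(b)) for a,b in zip(e,h) if b>5])
rect(g&(P[...,2]>5)&(P[...,2]<18),'base')
rect(g&(P[...,2]>60)&(P[...,2]<80),'carton')
for zc in (66,70): pass
rect(g&(P[...,2]>140)&(P[...,2]<160),'arm/col top')
bd=(P[...,2]>18)&(P[...,2]<45)&(~g); bb=np.zeros_like(bd); bb[165:270,250:310]=1
h,e=np.histogram(P[bd&bb][:,2],bins=np.arange(16,46,2)); print('board',[(int(a),int(b)) for a,b in zip(e,h)])
red=mask(im,(0,120,90),(8,255,255),(244,170,262,190)); v,u=np.nonzero(red); print('red',u.mean(),v.mean(),len(u),np.median(P[red],0),ray(u.mean(),v.mean(),222))
bar=(P[...,2]>205)&(P[...,2]<250); bar[:, :240]=0; bar[:,330:]=0; bar[:160]=0; bar[215:]=0
p=P[bar]; print('bar n',len(p),p[:,2].min(),np.median(p[:,2])); vx,vy,x0,y0=cv2.fitLine(p[:,:2].astype(np.float32),2,0,.01,.01).ravel(); print(vx,vy,x0,y0)
q=p[:,:2]@[vx,vy]; print('ext',p[q.argmin()],p[q.argmax()])
hb=bar&(P[...,2]>232); print('hub',hb.sum(),np.round(np.median(P[hb],0)))
can=mask(im,(5,120,80),(18,255,255),(320,165,360,205))&(d>0); print('can',np.median(P[can&(P[...,2]>120)],0))
rc=mask(im,(0,120,60),(8,255,255),(205,235,230,258))&(d>0); print('glue',np.median(P[rc],0),np.percentile(P[rc][:,2],[5,95]))
mk=mask(im,(105,120,40),(130,255,255),(310,230,380,260))&(d>0); rect(mk,'marker')
E
python3 m.py
```

```text
[(5, 18), (10, 628), (15, 210), (65, 565), (70, 339), (140, 7), (145, 218), (150, 265), (155, 17), (160, 14), (165, 9), (170, 14)]
base 845 [546.3 -12.8] [126.3 229.1] 89.7 z [10.7 13.8 16.3]
carton 908 [544.7 -14.2] [146.7  67.4] 0.5 z [67.  69.5 72.2]
arm/col top 507 [609.3 -12.9] [66.6 97.4] 88.9 z [146.8 150.2 153.7]
board [(16, 0), (18, 31), (20, 83), (22, 239), (24, 263), (26, 121), (28, 43), (30, 108), (32, 103), (34, 32), (36, 21), (38, 15), (40, 10), (42, 2)]
red 252.23809523809524 178.57142857142858 42 [609.40765839  50.26186173 230.43890846] [610.72046617  49.88905085 222.        ]
bar n 620 209.68004031207795 228.06445025376507
0.38950667 0.92102367 582.2572 -13.546931
ext [548.30540834 -84.40251198 222.51422724] [615.48906607  58.4859659  224.16180975]
hub 187 [584. -13. 236.]
can [ 624.55302839 -156.82561814  129.60511642]
glue [474.44979053 126.97654943  95.6335807 ] [94.08088411 98.3170314 ]
marker 91 [ 481.7 -189.9] [107.2  10.5] 80.7 z [13.5 16.2 20.3]
```

```bash
cat >> m.py <<'E'
print('----')
c=g&(P[...,2]>62)&(P[...,2]<77); p=P[c]; r=p[p[:,0]<550]; print('carton x',np.percentile(r[:,0],[0,1,3,10]),'y',np.percentile(r[:,1],[1,50,99]))
for x0,x1 in ((475,500),(500,530),(530,555)):
    q=p[(p[:,0]>x0)&(p[:,0]<x1)]; print('mid y',np.percentile(q[:,1],[2,98]).mean())
Q=np.vstack([P.reshape(-1,3),np.load('scene.npz')['P'].reshape(-1,3)]); Q=Q[np.isfinite(Q).all(1)]
for x in range(150,560,80):
    print(x,[int(np.percentile(Q[(abs(Q[:,0]-x-40)<40)&(abs(Q[:,1]-y-40)<40)][:,2],99.5)) if ((abs(Q[:,0]-x-40)<40)&(abs(Q[:,1]-y-40)<40)).sum()>20 else None for y in range(-640,80,80)])
E
python3 m.py | sed -n '/----/,$p'
```

```text
----
carton x [471.13077151 471.29035672 471.61507992 476.14127975] y [-47.31760529 -23.36113711  19.31147409]
mid y -14.086724275551008
mid y -14.027820060313452
mid y -13.965480718033062
150 [-886, -889, -889, -889, -887, -796, -6, 507, 652]
230 [-706, 173, 176, 80, 73, -16, -15, -14, -17]
310 [None, 484, 482, 169, 164, 4, 4, 4, 4]
390 [None, 266, 170, 170, 169, 13, 5, 68, 1008]
470 [None, 266, 169, 169, 168, 20, 222, 225, 72]
550 [-245, 267, 106, 161, 61, 132, 230, 238, 232]
```

```bash
python3 -m pendant '[[[0,0,5,0,0,-5,-1],[0,0,10,0,0,-10,-1],[0,0,10,0,0,-16.1,-1],[27.5,53.8,10,0,0,-16.1,-1],[27.5,53.8,10,0,0,-16.1,-1],[27.5,53.8,10,0,0,-16.1,-1],[27.5,53.8,10,0,0,-16.1,-1],[27.5,53.8,10,0,0,-16.1,-1],[27.5,53.8,10,0,0,-16.1,-1],[27.5,53.8,10,0,0,-16.1,-1],[27.5,53.8,10,0,0,-16.1,-1],[27.5,53.8,10,0,0,-16.1,-1],[27.5,53.8,10,0,0,-16.1,-1],[27.5,53.8,10,0,0,-16.1,-1],[27.5,53.8,10,0,0,-16.1,-1],[27.5,53.8,10,0,0,-16.1,-1],[27.5,53.8,10,0,0,-16.1,-1],[27.5,53.8,10,0,0,-16.1,-1],[27.5,53.8,10,0,0,-16.1,-1]]]' 40; python3 -c "
from h import *
print(env.read_state())"
```

```text
time: 2.0
tcp_pos: [433.9, -15.9, 331.1]
tcp_rot: [0.0, 1.0, -0.001, -0.0]
force: [0.6, 0.2, 0.3]
opening: -0.3
gripper_force: 0.0
{'time': 2.0, 'qpos': array([-2.36125938e-01, -1.67148922e-01,  1.71823746e+00, -4.00352887e-04,
        1.59081944e+00,  1.33751556e+00]), 'dq': array([-0.00738038, -0.0032649 , -0.00428589,  0.00443738, -0.00084204,
        0.00557056]), 'tau': array([ 4.27648751e-01, -2.33470792e+01, -3.07849216e+01,  2.36643531e-02,
        4.42765915e-03, -3.71354894e-03]), 'tcp_pos': array([433.88586752, -15.86914774, 331.12240595]), 'tcp_rot': array([ 1.57984965e-04,  9.99998950e-01, -1.42656090e-03, -1.99881743e-04]), 'force': array([0.62324192, 0.19635672, 0.32367813]), 'moment': array([-0.01124305, -0.03258245, -0.03450178]), 'gripper_force': 0.0, 'opening': -0.2746044988716225}
```

```bash
python3 -m pendant '[[[0,0,-5,0,0,0,-1],[0,0,-10,0,0,0,-1],[0,0,-15,0,0,0,-1],[0,0,-20,0,0,0,-1],[0,0,-24,0,0,0,-1],[0,0,-27,0,0,0,-1],[0,0,-28.4,0,0,0,-1],[0.8,0,-28.4,0,0,0,-1],[1.6,0,-28.4,0,0,0,-1],[2,0,-28.4,0,0,0,-1],[2.3,0,-28.4,0,0,0,-1],[2.6,0,-28.4,0,0,0,-1],[2.9,0,-28.4,0,0,0,-1],[3.2,0,-28.4,0,0,0,-1],[3.5,0,-28.4,0,0,0,-1],[3.8,0,-28.4,0,0,0,-1],[4.1,0,-28.4,0,0,0,-1],[4.4,0,-28.4,0,0,0,-1]]]'
python3 -m pendant '[[[0.2,0,0,0,0,0,-1],[0.4,0,0,0,0,0,-1],[0.6,0,0,0,0,0,-1],[0.8,0,0,0,0,0,-1],[0.8,0,0,0,0,0,-1]]]'
```

```text
time: 3.8
tcp_pos: [478.5, -14.4, 47.2]
tcp_rot: [-0.0, 1.0, -0.0, -0.0]
force: [-1.1, 0.3, 2.0]
opening: -0.0
gripper_force: 1.1
time: 4.3
tcp_pos: [487.0, -14.6, 47.3]
tcp_rot: [0.0, 1.0, -0.0, 0.001]
force: [-0.0, -0.6, -0.9]
opening: -0.2
gripper_force: 0.1
```

```bash
python3 - <<'E'
from h import *
im,d,P=cloud('top'); np.savez('top2.npz',im=im,d=d,P=P); cv2.imwrite('pics/t2.png',cv2.resize(im[130:290,220:350,::-1],None,fx=4,fy=3.7)[:600])
E
```

```text
(no output)
```

View pics/t2.png

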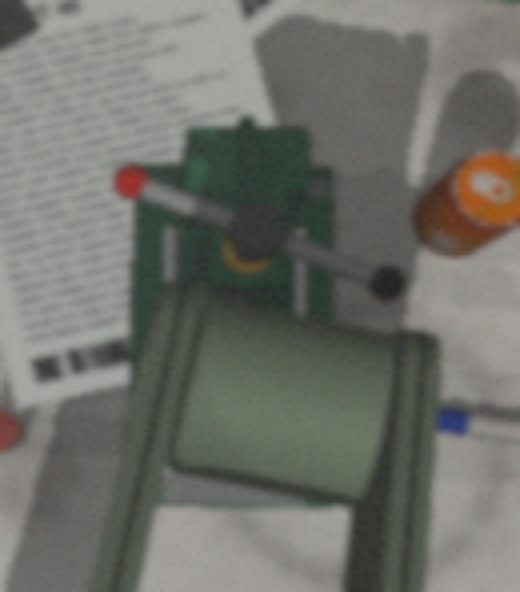

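The arm hides the carton here. The handle is undisturbed, with the red ball at (130,182) and the black ball at (387,283) in the crop. I'll keep pushing slowly and feel for the column.

```bash
python3 -m pendant '[[[0.2,0,0,0,0,0,-1],[0.4,0,0,0,0,0,-1],[0.6,0,0,0,0,0,-1],[0.7,0,0,0,0,0,-1],[0.8,0,0,0,0,0,-1],[0.8,0,0,0,0,0,-1]]]'; python3 -m pendant '[[[0.1,0,0,0,0,0,-1],[0.1,0,0,0,0,0,-1]]]'; python3 -m pendant '[[[0.1,0,0,0,0,0,-1],[0.1,0,0,0,0,0,-1]]]'
```

```text
time: 4.95
tcp_pos: [494.6, -14.5, 47.3]
tcp_rot: [0.0, 1.0, -0.0, 0.0]
force: [-1.3, -0.3, -0.2]
opening: 0.0
gripper_force: 0.4
time: 5.15
tcp_pos: [495.5, -14.5, 47.3]
tcp_rot: [0.0, 1.0, -0.0, 0.0]
force: [-0.8, 0.8, 0.1]
opening: -0.2
gripper_force: 0.4
time: 5.35
tcp_pos: [496.6, -14.5, 47.3]
tcp_rot: [0.0, 1.0, -0.0, 0.0]
force: [-0.9, -0.1, 0.7]
opening: 0.0
gripper_force: 0.4
```

```bash
for i in 1; do python3 -m pendant '[[[0.1,0,0,0,0,0,-1],[0.1,0,0,0,0,0,-1]]]'; python3 -m pendant '[[[0.1,0,0,0,0,0,-1],[0.1,0,0,0,0,0,-1]]]';  python3 -m pendant '[[[0.05,0,0,0,0,0,-1],[0.05,0,0,0,0,0,-1]]]'; done | grep -E "tcp_pos|force:"
```

```text
tcp_pos: [497.2, -14.5, 47.2]
force: [-2.0, -0.4, 0.9]
gripper_force: 0.9
tcp_pos: [497.3, -14.5, 47.2]
force: [-4.8, -0.5, 3.8]
gripper_force: 2.4
tcp_pos: [497.3, -14.4, 47.1]
force: [-6.0, -0.6, 4.2]
gripper_force: 3.0
```

The carton stopped at TCP x = 497.3 mm, about where home was predicted (497.5), and the force is rising. Next I back off and turn to engage the handle with the open fingers straddling the hub.

```bash
python3 -m pendant '[[[-2,0,0,0,0,0,-1],[-5,0,0,0,0,0,-1],[-6,0,5,0,0,8,-1],[-6,0,10,0,0,16,-1],[-6,0,15,0,0,24,0.65],[-6,0,20,0,0,32,0.65],[-6,0,25,0,0,40,0.65],[-6,0,28,0,0,48,0.65],[-6,0,28,0,0,56,0.65],[-6,0,28,0,0,64,0.65],[-6,0,28,0,0,72,0.65],[-6,0,28,0,0,80,0.65],[-6,0,28,0,0,88,0.65],[-6,0,28,0,0,95,0.65],[-6,0,28,0,0,95,0.65]]]'
python3 - <<'E'
from h import *
im,d,P=cloud('top'); np.savez('top2.npz',im=im,d=d,P=P); cv2.imwrite('pics/t3.png',cv2.resize(im[130:290,220:350,::-1],None,fx=4,fy=3.7)[:600])
print(env.read_state()['qpos'])
E
sed -i "s/top.npz/top2.npz/" m.py; python3 m.py | grep -E "carton|bar n|ext|hub|^0\.|red|arm"
```

```text
time: 7.45
tcp_pos: [439.5, -14.5, 327.6]
tcp_rot: [0.001, 0.676, 0.737, 0.001]
force: [-0.6, -0.2, -0.1]
opening: 70.7
gripper_force: 0.0
[-2.30588094e-01 -1.54557687e-01  1.71465293e+00  2.60325699e-04
  1.57996179e+00 -3.15223255e-01]
carton 321 [571.4 -14.2] [91.9 67.7] 0.4 z [67.  69.6 72.1]
arm/col top 522 [609.4 -13.2] [66.7 96.4] 89.7 z [147.  150.  154.3]
red 252.22727272727272 178.5681818181818 44 [609.46194945  50.26194155 229.35267675] [610.72687727  49.91100093 222.        ]
bar n 619 209.93567796848566 228.03266057158407
0.39024064 0.9207129 582.24664 -13.611324
ext [548.45526794 -84.63273576 221.113181  ] [615.47783954  58.48494129 224.22001181]
hub 177 [583. -13. 236.]
carton x [525.2589057  527.53999836 530.12914658 535.52357833] y [-45.03073363 -25.78258955  19.41026338]Traceback (most recent call last):
  File "m.py", line 33, in <module>
    q=p[(p[:,0]>x0)&(p[:,0]<x1)]; print('mid y',np.percentile(q[:,1],[2,98]).mean())
                                                ~~~~~~~~~~~~~^^^^^^^^^^^^^^^
    return _quantile_unchecked(
        a, q, axis, out, overwrite_input, method, keepdims, weights)
    return _ureduce(a,
                    func=_quantile_ureduce_func,
    ...<5 lines>...
                    overwrite_input=overwrite_input,
                    method=method)
    r = func(a, **kwargs)
    result = _quantile(arr,
                       quantiles=q,
    ...<2 lines>...
                       out=out,
                       weights=wgt)
    slices_having_nans = np.isnan(arr[-1, ...])
                                  ~~~^^^^^^^^^
IndexError: index -1 is out of bounds for axis 0 with size 0
```

View pics/t3.png

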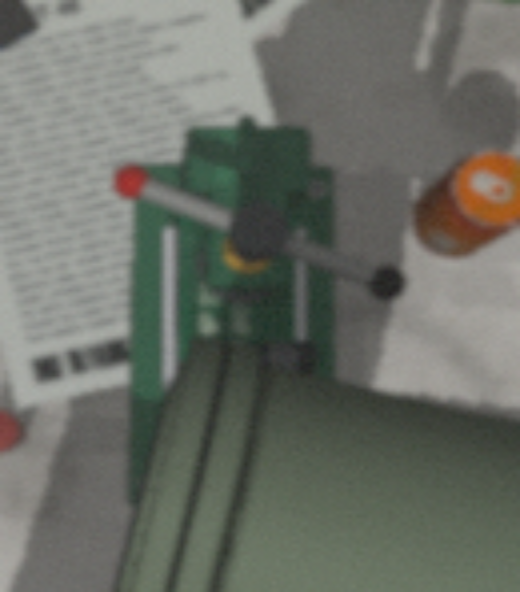

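The balls are unmoved: red at (130,182), black at (387,283), hub at (258,228). The forearm hides the carton's near end. Next I go over the axis at 38° ahead of the bar.

```bash
python3 -m pendant '[[[4,0,0,0,0,8.5,0.65],[8,0,0,0,0,17,0.65],[12,0,0,0,0,25.5,0.65],[14.4,0.1,0,0,0,34,0.65],[14.4,0.1,0,0,0,42.5,0.65],[14.4,0.1,0,0,0,51,0.65],[14.4,0.1,0,0,0,59.5,0.65],[14.4,0.1,0,0,0,68,0.65],[14.4,0.1,0,0,0,76,0.65],[14.4,0.1,0,0,0,84,0.65],[14.4,0.1,0,0,0,92,0.65],[14.4,0.1,0,0,0,100,0.65],[14.4,0.1,0,0,0,100,0.65],[14.4,0.1,-1,0,0,100,0.65]]]'
python3 - <<'E'
from h import *
im,d=env.camera('wrist'); cv2.imwrite('pics/w1.png',im[...,::-1]); s=env.read_state(); print(s['qpos'],s['tcp_pos'],s['moment'])
E
```

```text
time: 8.9
tcp_pos: [584.0, -13.7, 318.7]
tcp_rot: [0.002, -0.128, 0.992, -0.001]
force: [-0.1, -0.4, -0.4]
opening: 70.2
gripper_force: 0.0
[-1.71493842e-01  1.72673629e-01  1.40903187e+00  7.00806487e-05
  1.56132067e+00 -2.00050386e+00] [582.5282971  -13.38526119 315.38946812] [ 0.02518547  0.04019355 -0.01750946]
```

View pics/w1.png

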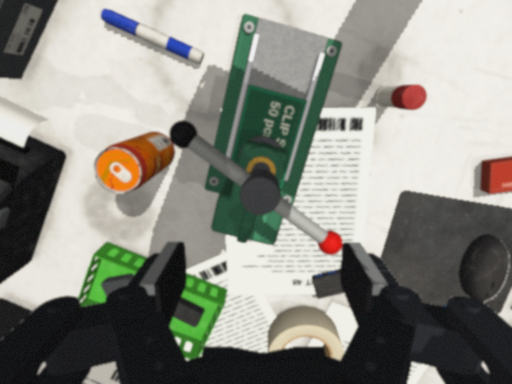

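The wrist view shows the carton under the press arm, its near edge around row 85, with the board bare in front of it. The hub is at (262,190), red at (331,242), black at (183,133). I'll check the carton and the axis from this view.

```bash
python3 - <<'E'
from h import *
im,d,P=cloud('wrist')
h=cv2.cvtColor(im,cv2.COLOR_RGB2HSV); g=(cv2.inRange(h,np.array((60,60,20)),np.array((95,255,255)))>0)&(d>0)
c=g&(P[...,2]>60)&(P[...,2]<80); p=P[c]; p=p[(p[:,0]>440)&(abs(p[:,1]+14)<60)]
print('carton',len(p),np.percentile(p[:,0],[0.5,2,5]),np.percentile(p[:,1],[1,99]),np.median(p[:,2]))
b=(P[...,2]>205)&(P[...,2]<250); b[235:]|=False; n,l,st,ce=cv2.connectedComponentsWithStats(b.astype(np.uint8)); k=l[190,262]; q=P[(l==k)]; print('hub',k,np.median(P[185:196,257:268].reshape(-1,3),0))
for u,v in ((331,242),(183,133)): print(np.median(P[v-3:v+4,u-3:u+4].reshape(-1,3),0))
K,R,t=cal('wrist');C=-R.T@t
for u,v in ((331,242),(183,133)):
    r=R.T@np.array([(u-K[0,2])/K[0,0],(v-K[1,2])/K[1,1],1]); print(C+r*(222-C[2])/r[2])
E
```

```text
carton 2629 [508.48860811 509.21391018 510.61967804] [-51.06304017  16.90088835] 68.07133073434616
hub 1 [574.71838682 -16.62874943 235.32684434]
[603.68063219  45.43198116 227.1591288 ]
[551.00115253 -78.7200497  228.6236217 ]
[604.96173261  47.07984352 222.        ]
[551.64284711 -80.0084529  222.        ]
```

```bash
python3 -m pendant '[[[0,0,-4,0,0,0,0.65],[0,0,-8,0,0,0,0.65],[0,0,-10,0,0,0,0.65],[0,0,-12,0,0,0,0.65],[0,0,-12.2,0,0,0,0.65],[0,0,-12.2,0,0,0,0.65]]]'
cat > s.py <<'E'
from h import *
s=env.read_state(); w,x,y,z=s['tcp_rot']; print('t',s['time'],'tcp',s['tcp_pos'].round(1),'F',s['force'].round(1),'M',s['moment'].round(3),'yaw',np.degrees(2*np.arctan2(y,x)).round(1),'j6',s['qpos'][5].round(2), 'op',round(s['opening'],1))
E
python3 s.py
```

```text
time: 9.6
tcp_pos: [582.4, -13.4, 194.7]
tcp_rot: [-0.001, -0.13, 0.992, 0.0]
force: [0.1, -0.4, 0.9]
opening: 70.3
gripper_force: 0.0
t 9.6 tcp [582.4 -13.4 194.7] F [ 0.1 -0.4  0.9] M [-0.017 -0.053  0.024] yaw 194.9 j6 -2.0 op 70.3
```

```bash
python3 -m pendant '[[[0,0,0,0,0,-6,0.65],[0,0,0,0,0,-12,0.65],[0,0,0,0,0,-18,0.65],[0,0,0,0,0,-24,0.65],[0,0,-0.05,0,0,-30,0.65],[0,0,-0.1,0,0,-36,0.65],[0,0,-0.15,0,0,-42,0.65],[0,0,-0.2,0,0,-48,0.65]]]' >/dev/null; python3 s.py
python3 -m pendant '[[[0,0,-0.04,0,0,-6,0.65],[0,0,-0.08,0,0,-12,0.65],[0,0,-0.12,0,0,-18,0.65],[0,0,-0.16,0,0,-24,0.65],[0,0,-0.2,0,0,-30,0.65],[0,0,-0.24,0,0,-36,0.65]]]' >/dev/null; python3 s.py
```

```text
t 10.4 tcp [585.7 -14.8 195.2] F [ 5.1 -3.6 -5.4] M [-0.432 -0.788  0.424] yaw 146.8 j6 -1.16 op 70.3
t 11.0 tcp [586.1 -16.5 193.1] F [ 6.1 -8.7 -5. ] M [-1.083 -0.834  0.413] yaw 110.7 j6 -0.53 op 70.3
```

```bash
python3 -m pendant '[[[0,0,-0.05,0,0,-8,0.65],[0,0,-0.1,0,0,-16,0.65],[0,0,-0.16,0,0,-24,0.65],[0,0,-0.2,0,0,-32,0.65],[0,0,-0.26,0,0,-40,0.65],[0,0,-0.32,0,0,-48,0.65],[0,0,-0.37,0,0,-56,0.65],[0,0,-0.42,0,0,-64,0.65],[0,0,-0.48,0,0,-72,0.65],[0,0,-0.53,0,0,-80,0.65],[0,0,-0.58,0,0,-88,0.65]]]' >/dev/null; python3 s.py
python3 -m pendant '[[[0,0,-0.05,0,0,-8,0.65],[0,0,-0.1,0,0,-16,0.65],[0,0,-0.16,0,0,-24,0.65],[0,0,-0.2,0,0,-32,0.65],[0,0,-0.26,0,0,-40,0.65],[0,0,-0.32,0,0,-48,0.65]]]' >/dev/null; python3 s.py
```

```text
t 12.1 tcp [583.4 -16.8 187.1] F [-1.7 -7.  -0.3] M [-1.172  0.316  0.427] yaw 22.6 j6 1.0 op 70.6
t 12.7 tcp [583.2 -16.5 183.9] F [-3.4 -6.1  0.5] M [-1.151  0.492  0.387] yaw -25.3 j6 1.84 op 70.8
```

```bash
python3 -m pendant '[[[0,0,-0.05,0,0,-7,0.65],[0,0,-0.1,0,0,-14,0.65],[0,0,-0.14,0,0,-21,0.65]]]' >/dev/null; python3 s.py
python3 -m pendant '[[[0,0,-0.05,0,0,-7,0.65],[0,0,-0.1,0,0,-14,0.65],[0,0,-0.13,0,0,-20,0.65]]]' >/dev/null; python3 s.py
```

```text
t 13.0 tcp [583.1 -16.4 182.6] F [-3.2 -6.3  0.2] M [-1.071  0.595  0.422] yaw -46.3 j6 2.21 op 70.8
t 13.3 tcp [583.1 -16.3 181.3] F [-2.8 -6.4  1.6] M [-1.016  0.646  0.38 ] yaw -66.3 j6 2.56 op 70.6
```

No torque rise yet, so the foot is still clear. I re-grip half a turn back and look at the bar from the wrist.

```bash
python3 -m pendant '[[[0,0,0,0,0,8,0.65],[0,0,0,0,0,10,0.65],[0,0,3,0,0,10,0.65],[0,0,8,0,0,10,0.65],[0,0,11,0,0,18,0.65],[0,0,11,0,0,26,0.65],[0,0,11,0,0,34,0.65],[0,0,11,0,0,42,0.65],[0,0,11,0,0,50,0.65],[0,0,11,0,0,58,0.65],[0,0,11,0,0,66,0.65],[0,0,11,0,0,74,0.65],[0,0,11,0,0,82,0.65],[0,0,11,0,0,90,0.65]]]' >/dev/null
python3 -m pendant '[[[0,0,0,0,0,8,0.65],[0,0,0,0,0,16,0.65],[0,0,0,0,0,24,0.65],[0,0,0,0,0,32,0.65],[0,0,0,0,0,40,0.65],[0,0,0,0,0,48,0.65],[0,0,0,0,0,56,0.65],[0,0,0,0,0,64,0.65],[0,0,0,0,0,72,0.65],[0,0,0,0,0,80,0.65],[0,0,0,0,0,88,0.65],[0,0,0,0,0,96,0.65],[0,0,0,0,0,102,0.65],[0,0,0,0,0,102,0.65],[0,0,0,0,0,102,0.65],[0,0,0,0,0,102,0.65]]]' >/dev/null; python3 s.py
cat > w.py <<'E'
from h import *
import sys
im,d,P=cloud('wrist'); cv2.imwrite(f'pics/{sys.argv[1]}.png',im[...,::-1]); np.savez('w.npz',im=im,P=P)
K,R,t=cal('wrist');C=-R.T@t
def ray(u,v,zz):
    r=R.T@np.array([(u-K[0,2])/K[0,0],(v-K[1,2])/K[1,1],1]); return C+r*(zz-C[2])/r[2]
h=cv2.cvtColor(im,cv2.COLOR_RGB2HSV); m=((cv2.inRange(h,np.array((0,150,90)),np.array((6,255,255)))|cv2.inRange(h,np.array((174,150,90)),np.array((180,255,255))))>0)&(P[...,2]>180)&(P[...,2]<240)
n,l,st,ce=cv2.connectedComponentsWithStats(m.astype(np.uint8))
for i in range(1,n):
    if st[i,4]>40: print('red',ce[i],st[i,4],ray(*ce[i],float(sys.argv[2])),np.median(P[l==i],0))
b=(P[...,2]>195)&(P[...,2]<217)&(abs(P[...,0]-580)<85)&(abs(P[...,1]+14)<85)
p=P[b][:,:2].astype(np.float32); vx,vy,x0,y0=cv2.fitLine(p,cv2.DIST_HUBER,0,.01,.01).ravel(); print('bar',len(p),np.degrees(np.arctan2(vy,vx)),x0,y0,np.median(P[b][:,2]))
E
python3 w.py w2 206
```

```text
t 16.3 tcp [583.2 -13.5 290. ] F [ 0.7 -0.6 -0.2] M [ 0.012  0.021 -0.049] yaw 125.9 j6 -0.8 op 70.2
red [179.27767355 142.03001876] 533 [512.71321208 -14.09245141 206.        ] [513.62129173 -12.55434904 211.38189282]
bar 3468 -1.925564 574.70026 -14.228369 209.09311376620474
```

View pics/w2.png

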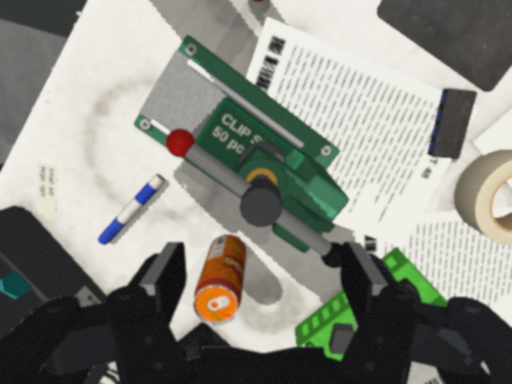

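The carton sits home with its near edge about 25 mm short of the red ball. Red is at (179,142), pointing to −x, and the hub is at (262,200). The handle has turned about 4.35 rad, so touch should come soon. I re-engage now.

```bash
python3 -m pendant '[[[0,0,-4,0,0,0,0.65],[0,0,-8,0,0,0,0.65],[0,0,-10,0,0,0,0.65],[0,0,-11,0,0,0,0.65],[0,0,-11,0,0,0,0.65],[0,0,-11,0,0,-6,0.65],[0,0,-11,0,0,-10,0.65]]]' >/dev/null; python3 s.py
python3 -m pendant '[[[0,0,0,0,0,-4,0.65],[0,0,0,0,0,-8,0.65]]]' >/dev/null; python3 s.py
python3 -m pendant '[[[0,0,0,0,0,-4,0.65],[0,0,0,0,0,-8,0.65]]]' >/dev/null; python3 s.py
python3 -m pendant '[[[0,0,0,0,0,-4,0.65],[0,0,0,0,0,-8,0.65]]]' >/dev/null; python3 s.py
```

```text
t 17.05 tcp [584.4 -14.9 181.2] F [ 0.  -8.  -4.2] M [-0.995 -0.277  0.259] yaw 115.8 j6 -0.62 op 70.4
t 17.25 tcp [584.5 -16.4 180.8] F [ 0.5 -6.4 -5.6] M [-1.069 -0.415  0.431] yaw 107.9 j6 -0.48 op 70.3
t 17.45 tcp [584.4 -16.6 180.4] F [ 2.4 -6.8 -7. ] M [-1.128 -0.515  0.387] yaw 99.8 j6 -0.34 op 70.8
t 17.65 tcp [584.1 -16.7 180.1] F [ 2.4 -7.5 -8.7] M [-1.164 -0.525  0.505] yaw 91.8 j6 -0.2 op 70.5
```

```bash
python3 -m pendant '[[[0,0,-0.05,0,0,-3,0.65],[0,0,-0.1,0,0,-6,0.65]]]' >/dev/null; python3 s.py
python3 -m pendant '[[[0,0,-0.03,0,0,-3,0.65],[0,0,-0.06,0,0,-6,0.65]]]' >/dev/null; python3 s.py
python3 -m pendant '[[[0,0,-0.03,0,0,-3,0.65],[0,0,-0.06,0,0,-6,0.65]]]' >/dev/null; python3 s.py
```

```text
t 17.85 tcp [584.2 -16.8 179.5] F [ 1.1 -7.7 -4. ] M [-1.205 -0.161  0.558] yaw 85.9 j6 -0.1 op 70.6
t 18.05 tcp [584.2 -16.9 179.1] F [-0.  -7.6 -3.7] M [-1.203 -0.155  0.528] yaw 79.9 j6 0.0 op 70.2
t 18.25 tcp [584.1 -16.9 178.7] F [ 0.5 -8.3 -2.8] M [-1.222 -0.036  0.62 ] yaw 73.9 j6 0.11 op 70.2
```

```bash
python3 -m pendant '[[[0,0,-0.01,0,0,-1.5,0.65]]]' >/dev/null; python3 s.py
python3 -m pendant '[[[0,0,-0.01,0,0,-1.5,0.65]]]' >/dev/null; python3 s.py
python3 -m pendant '[[[0,0,-0.01,0,0,-1.5,0.65]]]' >/dev/null; python3 s.py;python3 -m pendant '[[[0,0,0,0,0,0,0.65]]]' >/dev/null; python3 s.py
```

```text
t 18.35 tcp [584.1 -17.  178.6] F [ 0.3 -8.  -3.4] M [-1.264 -0.025  0.553] yaw 72.4 j6 0.13 op 70.5
t 18.45 tcp [584.  -17.  178.5] F [ 0.7 -8.5 -4.2] M [-1.276 -0.065  0.565] yaw 71.0 j6 0.16 op 70.7
t 18.55 tcp [584.  -17.  178.4] F [ 0.  -8.3 -4. ] M [-1.262 -0.021  0.609] yaw 69.5 j6 0.19 op 70.4
t 18.65 tcp [584.  -17.  178.5] F [-1.  -8.  -3.2] M [-1.254  0.004  0.537] yaw 69.5 j6 0.19 op 70.7
```

```bash
for k in 1; do python3 -m pendant '[[[0,0,-0.01,0,0,-2,0.65]]]' >/dev/null; python3 s.py
python3 -m pendant '[[[0,0,-0.01,0,0,-2,0.65]]]' >/dev/null; python3 s.py
python3 -m pendant '[[[0,0,-0.01,0,0,-2,0.65]]]' >/dev/null; python3 s.py; done
```

```text
t 18.75 tcp [584.  -17.1 178.3] F [ 0.8 -8.  -4. ] M [-1.29  -0.077  0.673] yaw 67.5 j6 0.22 op 70.6
t 18.85 tcp [584.  -17.1 178.2] F [-0.2 -8.1 -4.1] M [-1.297 -0.049  0.623] yaw 65.5 j6 0.26 op 70.8
t 18.95 tcp [584.  -17.1 178.1] F [ 0.1 -8.2 -3.5] M [-1.337  0.014  0.649] yaw 63.5 j6 0.29 op 70.2
```

Torque is about 0.64 N m against a 0.41 baseline, which is roughly 60 N. I back off and lift clear.

```bash
python3 -m pendant '[[[0,0,0,0,0,6,0.65],[0,0.2,0,0,0,14,0.65],[0,0.2,0,0,0,14,0.65],[0,0.2,3,0,0,14,0.65],[0,0.2,8,0,0,14,0.65],[0,0.2,11.2,0,0,14,0.65],[0,0.2,11.2,0,0,14,0.65],[0,0.2,11.2,0,0,14,0.65],[0,0.2,11.2,0,0,14,0.65]]]' >/dev/null; python3 s.py; python3 w.py w3 202
```

```text
t 19.85 tcp [582.3 -11.4 287.6] F [-0.1 -0.1  0.1] M [-0.03  -0.041 -0.002] yaw 77.4 j6 0.05 op 70.2
red [186.42010772 143.27289048] 557 [539.03784884  38.93049319 202.        ] [540.7372827   39.43740248 208.0329846 ]
bar 4537 -51.82041 579.38513 -8.936556 206.6031009552618
```

View pics/w3.png

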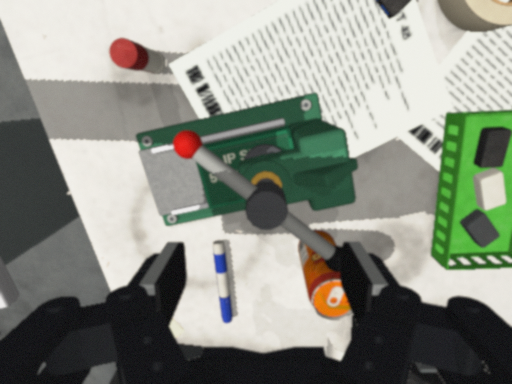

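The carton is home, the glue stick (128,54), can (330,297) and marker (221,280) stand where they were, and the gripper is clear. The bar has turned to about 6.07 rad, which fits 60 N.

```bash
python3 -c "
from cell import env
print(env.hand_in())"
```

```text
the job is handed in; nothing more can be done
None
```

I handed the job in with the carton pushed home against the column and the foot pressing on it with about 60 N, estimated from handle torque rather than read directly; the gripper is clear, and the glue stick, can and marker were not disturbed.

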